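# Shock-test the sample tiles

## Task

Run one shock test on all the sample tiles that lie on the white board: slide the tester's carriage back home against the hammer, lay every tile into a nest of its own and press it down until it sits fully home and level, and only then draw the hammer back by its post until the sear holds it by itself and press the trip pad so that it fires and knocks the loaded carriage along. Afterwards lift all the tiles out and lay them flat on the cork mat, side by side, push the empty carriage home again ready for the next test, and leave the bottle, refractometer and beaker alone.

Things in the scene. Friction and masses are not known exactly. Their poses are not given: they have to be found in the camera images.
- tester: Shock tester, a long low bench machine: cream base plate 90 x 530 x 16 mm high, fixed to the bench. Origin on the bench under the middle of the carriage track; its z is up, its y axis runs along the machine: hammer and trip pad lie towards -y, the carriage end stop towards +y. In tester axes the base plate spans x +-45 mm and y -302 to +228 mm.
- carriage (a joint): Aluminium carriage sliding along the tester's +y, in m: 0 is home (its strike plate against the hammer), 0.042 the end stop. It stays where it is put: friction about 3 N, plus about 1 N from the hammer spring over the last 4 mm. It starts away from home. A good shot knocks the loaded carriage 20 to 28 mm along; it stays out until it is pushed back.
- carriage_tab (a point): Centre of the top of the upright tab at the carriage's +y end, by which the carriage is pushed or gripped: 44 mm (x) x 16 mm (y), top 85 mm above the bench, free above 36 mm. Moves with the carriage.
- nest1 (a point): Nest nearest the hammer, one of three equal pockets in a row along the carriage, pitch 75 mm: 60 mm (tester x) x 70 mm (tester y) inside, rim 36 mm above the bench, walls 8 mm thick on the x sides, 5 mm between nests. This point is where the centre of a tile's underside is when fully home: 6 mm below the rim, 30 mm above the bench. Axes as the tester's.
- nest2 (a point): The same for the middle nest.
- nest3 (a point): The same for the nest nearest the tab.
- bed1 (a joint): Bed of nest 1, a black rubber-faced plate 58 x 68 mm that fills the nest's floor: m pressed down, 0 (its top 1 mm above the rim) to 0.007 (fully down). About 6 N of friction holds it wherever it is; a tile laid on it must be pressed down with it until home. Starts within 2 mm of the top.
- bed2 (a joint): The same for nest 2.
- bed3 (a joint): The same for nest 3.
- hammer (a joint): Hammer travel in m, growing as it is drawn back along the tester's -y. 0: against its own stop; about 0.004: resting against the carriage that is home; 0.055: held by the sear; 0.065: end of travel. The spring pulls with 1 N at rest, 12 N at 0.055, and the sear's ramp adds up to 6 N between 0.023 and 0.037; the sear catches as soon as the hammer has passed 0.055, so draw to 0.060 or more.
- post_top (a point): Centre of the top of the hammer's upright cocking post: 26 mm (tester x) x 18 mm (tester y), its top 118 mm above the bench, free down to 58 mm; below it the hammer block is 40 mm (x) x 73 mm (y). Moves with the hammer.
- sear (a joint): Trip pad travel in m, growing as it is pressed down, 0 to 0.010. It springs back up. About 3 N starts it, 6 N holds it down; the hammer is let go at about 0.007. It dips by itself while the hammer is drawn over it.
- trip_pad (a point): Centre of the top of the trip pad, a flat 40 x 40 mm steel pad on the rear block (64 x 62 mm, 60 mm high) at the tester's -y end; its top is 78 mm above the bench when up.
- board: White plastic board 100 (x) x 350 (y) x 6 mm, fixed, on which the tiles lie at the start. Origin: centre of its underside.
- mat: Cork mat 100 (x) x 350 (y) x 6 mm, fixed, for the tested tiles; board and mat may be on either side. Origin: centre of its underside.
- tile1: Terracotta-coloured sample tile 56 (x) x 66 (y) x 18 mm thick, about 0.16 kg, all tiles alike; two or three are present. Origin: centre of its underside. Gripped across the 56 mm; fits a nest either way round with its 66 mm side along the tester's y. When home it stands 12 mm proud of the rim.
- tile2: Terracotta-coloured sample tile 56 (x) x 66 (y) x 18 mm thick, about 0.16 kg, all tiles alike; two or three are present. Origin: centre of its underside. Gripped across the 56 mm; fits a nest either way round with its 66 mm side along the tester's y. When home it stands 12 mm proud of the rim.
- tile3: Terracotta-coloured sample tile 56 (x) x 66 (y) x 18 mm thick, about 0.16 kg, all tiles alike; two or three are present. Origin: centre of its underside. Gripped across the 56 mm; fits a nest either way round with its 66 mm side along the tester's y. When home it stands 12 mm proud of the rim.
- bottle: Bystander: white bottle 68 mm across, 120 mm tall, standing beyond the tester. Origin at its foot.
- refractometer: Bystander: yellow bench refractometer 90 x 60 x 126 mm tall beyond the tester. Origin at its foot.
- beaker: Bystander: glass beaker 70 mm across, 85 mm tall beyond the tester. Origin at its foot.
Things that resemble listed ones, but are neither listed nor needed, are in the scene too. Leave any blue, grey or yellow look-alike of the tile3 alone.

How it is judged:
On the way, in this order (a step that is already met when the one before it is completed fails the run):
1. the carriage is home, every tile is pressed home level in a nest, and the hammer is not drawn (value of joint carriage below 0.006 m and value of joint hammer below 0.02 m and ((horizontal distance between tile1 and nest1 below 0.006 m and z of tile1 in the frame of nest1 between -0.004 and 0.0025 m and angle between tile1's own z axis and vertical below 0.06 rad) or (horizontal distance between tile1 and nest2 below 0.006 m and z of tile1 in the frame of nest2 between -0.004 and 0.0025 m and angle between tile1's own z axis and vertical below 0.06 rad) or (horizontal distance between tile1 and nest3 below 0.006 m and z of tile1 in the frame of nest3 between -0.004 and 0.0025 m and angle between tile1's own z axis and vertical below 0.06 rad)) and ((horizontal distance between tile2 and nest1 below 0.006 m and z of tile2 in the frame of nest1 between -0.004 and 0.0025 m and angle between tile2's own z axis and vertical below 0.06 rad) or (horizontal distance between tile2 and nest2 below 0.006 m and z of tile2 in the frame of nest2 between -0.004 and 0.0025 m and angle between tile2's own z axis and vertical below 0.06 rad) or (horizontal distance between tile2 and nest3 below 0.006 m and z of tile2 in the frame of nest3 between -0.004 and 0.0025 m and angle between tile2's own z axis and vertical below 0.06 rad)) and ((horizontal distance between tile3 and nest1 below 0.006 m and z of tile3 in the frame of nest1 between -0.004 and 0.0025 m and angle between tile3's own z axis and vertical below 0.06 rad) or (horizontal distance between tile3 and nest2 below 0.006 m and z of tile3 in the frame of nest2 between -0.004 and 0.0025 m and angle between tile3's own z axis and vertical below 0.06 rad) or (horizontal distance between tile3 and nest3 below 0.006 m and z of tile3 in the frame of nest3 between -0.004 and 0.0025 m and angle between tile3's own z axis and vertical below 0.06 rad))), for 0.2 s.
2. the hammer is drawn and held by the sear, with the loaded carriage at home (value of joint hammer above 0.053 m and value of joint sear below 0.003 m and value of joint carriage below 0.008 m and ((horizontal distance between tile1 and nest1 below 0.006 m and z of tile1 in the frame of nest1 between -0.004 and 0.004 m and angle between tile1's own z axis and vertical below 0.06 rad) or (horizontal distance between tile1 and nest2 below 0.006 m and z of tile1 in the frame of nest2 between -0.004 and 0.004 m and angle between tile1's own z axis and vertical below 0.06 rad) or (horizontal distance between tile1 and nest3 below 0.006 m and z of tile1 in the frame of nest3 between -0.004 and 0.004 m and angle between tile1's own z axis and vertical below 0.06 rad)) and ((horizontal distance between tile2 and nest1 below 0.006 m and z of tile2 in the frame of nest1 between -0.004 and 0.004 m and angle between tile2's own z axis and vertical below 0.06 rad) or (horizontal distance between tile2 and nest2 below 0.006 m and z of tile2 in the frame of nest2 between -0.004 and 0.004 m and angle between tile2's own z axis and vertical below 0.06 rad) or (horizontal distance between tile2 and nest3 below 0.006 m and z of tile2 in the frame of nest3 between -0.004 and 0.004 m and angle between tile2's own z axis and vertical below 0.06 rad)) and ((horizontal distance between tile3 and nest1 below 0.006 m and z of tile3 in the frame of nest1 between -0.004 and 0.004 m and angle between tile3's own z axis and vertical below 0.06 rad) or (horizontal distance between tile3 and nest2 below 0.006 m and z of tile3 in the frame of nest2 between -0.004 and 0.004 m and angle between tile3's own z axis and vertical below 0.06 rad) or (horizontal distance between tile3 and nest3 below 0.006 m and z of tile3 in the frame of nest3 between -0.004 and 0.004 m and angle between tile3's own z axis and vertical below 0.06 rad))), for 0.3 s.
3. the hammer has fired and knocked the loaded carriage along (value of joint hammer below 0.012 m and value of joint carriage above 0.015 m and ((horizontal distance between tile1 and nest1 below 0.006 m and z of tile1 in the frame of nest1 between -0.004 and 0.005 m and angle between tile1's own z axis and vertical below 0.06 rad) or (horizontal distance between tile1 and nest2 below 0.006 m and z of tile1 in the frame of nest2 between -0.004 and 0.005 m and angle between tile1's own z axis and vertical below 0.06 rad) or (horizontal distance between tile1 and nest3 below 0.006 m and z of tile1 in the frame of nest3 between -0.004 and 0.005 m and angle between tile1's own z axis and vertical below 0.06 rad)) and ((horizontal distance between tile2 and nest1 below 0.006 m and z of tile2 in the frame of nest1 between -0.004 and 0.005 m and angle between tile2's own z axis and vertical below 0.06 rad) or (horizontal distance between tile2 and nest2 below 0.006 m and z of tile2 in the frame of nest2 between -0.004 and 0.005 m and angle between tile2's own z axis and vertical below 0.06 rad) or (horizontal distance between tile2 and nest3 below 0.006 m and z of tile2 in the frame of nest3 between -0.004 and 0.005 m and angle between tile2's own z axis and vertical below 0.06 rad)) and ((horizontal distance between tile3 and nest1 below 0.006 m and z of tile3 in the frame of nest1 between -0.004 and 0.005 m and angle between tile3's own z axis and vertical below 0.06 rad) or (horizontal distance between tile3 and nest2 below 0.006 m and z of tile3 in the frame of nest2 between -0.004 and 0.005 m and angle between tile3's own z axis and vertical below 0.06 rad) or (horizontal distance between tile3 and nest3 below 0.006 m and z of tile3 in the frame of nest3 between -0.004 and 0.005 m and angle between tile3's own z axis and vertical below 0.06 rad))), for 0.1 s.
At the end, for the whole second after the job is handed in: Every tile lies flat and at rest on the cork mat (its centre within 40 mm of the mat's centre line and 160 mm of its middle, underside on the mat within 3 mm, tilt under 0.06 rad), the hammer is undrawn (joint below 0.012) and the carriage is home again (joint below 0.006) (value of joint hammer below 0.012 m and value of joint carriage below 0.006 m and x of tile1 in the frame of mat between -0.04 and 0.04 m and y of tile1 in the frame of mat between -0.16 and 0.16 m and z of tile1 in the frame of mat between 0.003 and 0.009 m and angle between each of tile1, tile2, tile3's own z axis and vertical below 0.06 rad and linear speed of each of tile1, tile2, tile3 below 0.02 m/s and x of tile2 in the frame of mat between -0.04 and 0.04 m and y of tile2 in the frame of mat between -0.16 and 0.16 m and z of tile2 in the frame of mat between 0.003 and 0.009 m and x of tile3 in the frame of mat between -0.04 and 0.04 m and y of tile3 in the frame of mat between -0.16 and 0.16 m and z of tile3 in the frame of mat between 0.003 and 0.009 m); the robot touches nothing.
It fails at once if the bottle is knocked over or pushed more than 30 mm (distance of bottle from where it was at the start of the episode above 0.03 m or angle between bottle's own z axis and vertical above 0.4 rad).
It fails at once if the refractometer is knocked over or pushed more than 30 mm (distance of refractometer from where it was at the start of the episode above 0.03 m or angle between refractometer's own z axis and vertical above 0.4 rad).
It fails at once if the beaker is knocked over or pushed more than 30 mm (distance of beaker from where it was at the start of the episode above 0.03 m or angle between beaker's own z axis and vertical above 0.4 rad).
Of tile1, tile2, tile3 only 2 to 3 are there at a start; the rules pass over those that are not, and their reading is None.
At some moment in a run one of tile1, tile2, tile3 may be knocked a few centimetres aside while the robot is not near it.
Once in a run the grip may slacken for a moment while it holds something.
It also fails if it takes over 210 s, if anything falls off the work surface, if the arm or the gripper's body presses on something with over 40 N, if the wrist force passes 120 N, or if a joint passes its speed limit or range.

## Robot

A 7-joint arm with a two-finger parallel gripper is mounted at the origin on the work surface. World frame = base frame: x ahead of the robot, y to its left, z up, the work surface at z = 0. Lengths are in m, angles in rad, forces in N, time in s.
With the tool pointing down it reaches from about 0.4 to 0.75 m from the base axis. Payload 19.5 kg.
Tool frame: the origin (TCP) lies at the very end of the fingers, on their centre line; the grasp point (between the pads) lies 19 mm behind it (r.grip_point_offset is the distance from the TCP to the grasp point, in m); z points along the fingers, y is the line along which they close (so a half turn about z gives the same grasp; the last joint's range is limited). The gripper opens to 85 mm and grips with 20 to 120 N. Pads are 22 mm wide; open, the fingers measure 114 mm over their backs; the gripper's body (76 mm by 85 mm) begins 54 mm behind the grasp point. The pads swing forward as they close: fully open they stand 13 mm farther back than shut.
Start: joints at [1.142, 0.707, -0.028, 1.485, 0.022, 0.951, -0.075], TCP at [0.217, -0.532, 0.231] pointing down, gripper open.
Joint ranges: [-2.71, 2.71], [-0.32, 2.16], [-1.57, 1.52], [0, 2.45], [-1.46, 4.6], [0, 2.02], [-2.83, 2.83]. Speed limits (rad/s): [1.89, 1.89, 2.57, 2.57, 3.01, 3.01, 3.01].

## Interface

Orientations are given as a unit quaternion [x, y, z, w].
In Python, from rig import r gives the robot as it stands.
- The arm moves only by the shell command python3 -m creep 'ROWS' [FORCE]. ROWS is a JSON list of rows, 1 to 20 of them, each of 5 numbers: dx, dy, dz in m, then a turn about the tool's z in rad, then the finger opening in m; each row is the pose to reach, as a shift and turn from the pose commanded when the command began, along the tool's axes at that moment; what a row does not reach only later rows make up. A row lasts 1/8 s, in which the tool goes at most 0.0625 m and 0.188 rad, less where a joint would pass 70% of its speed; a pose out of reach is approached as far as the arm can. The fingers move at their own pace and stop on an object; FORCE is the grip in N (left out, the last holds). Time passes only in rows, so rows that do not move let the fingers close. It prints the time, the measured TCP pose, the force, the opening and the grip force at its end.
- r.observe(): the state, without advancing time (a new reading comes with each control period).
- r.grab_frame(name): name is "scene" or "top"; returns the picture (420x560x3 uint8, red, green, blue); there is no depth.
- r.get_calibration(name): a dict with "fx", "fy", "cx", "cy" (pixels), "dist" ([k1, k2, p1, p2, k3] as OpenCV has them; the pictures are not rectified), "rvec" (rotation vector, rad) and "tvec" (3), from world to camera coordinates, as OpenCV has them. Camera axes: x right, y down, z forward; pixel columns grow to the right and rows downward; lengths in m; the calibration is good to about 2 mm. A picture is of the moment at which its call begins. get_calibration takes no time and is no camera call.
- r.sign_off(): hands the job in; it is judged then, once.
Trained networks look in the newest picture that a camera, given by its name, has taken for a name from the list of things; names that differ only in an ending like _2 or _b are one class to them, and where a whole thing is asked for, a point or a joint stands for the part that bears it (a point fixed in the world has none). Each returns a list of dicts, best first, with "p" (0 to 1); they miss things now and then, are a little off and sometimes report something else, mostly with a low value. They report only what shows in the picture. A call takes as long as a camera call. They do not tell look-alikes from the thing itself.
- r.find_in(camera, target): "bbox" ([left, top, width, height] in pixels, round what is visible of it).
- r.trace(camera, target): "mask" (420x560 bool, what is visible of it) and "bbox" ([left, top, width, height] in pixels, round what is visible of it).
- r.spot_point(camera, target): "xy" ([column, row] in pixels: a listed point, or the origin of a listed thing).
The state is a dict: "time": time; "joint_pos": joint angles; "qvel": joint speeds; "effort": joint torques, N m; "position": TCP position; "tcp_rot": TCP orientation; "contact_force": force on the tool from outside, world axes, zero at the start; "wrist_torque": the same for the moment, N m; "finger_gap": finger opening in m; "finger_force": force on a finger pad.
Only numpy, scipy, OpenCV 4.12 (cv2) and the standard library are available. Lean on these libraries where they do the work, as an engineer would, in place of code of your own. Each camera call takes 0.05 s, during which the arm holds its last target. There are 200 camera calls.

## Working session

There is one attempt and no reset: what is moved stays moved. The work goes in short steps, Python scripts to look and compute and a shell command to move; the robot and the scene stay as the last step left them, time stands still between calls to the robot, and variables do not carry over. Pictures are saved under pics/ and viewed, at most 14 in all, crops included, and the job is handed in when it is done.

```bash
ls; mkdir -p pics; cat > h.py <<'E'
from rig import r
import numpy as np, cv2
from scipy.spatial.transform import Rotation as R
def px2w(cam,xy,z):
    c=r.get_calibration(cam);K=np.array([[c['fx'],0,c['cx']],[0,c['fy'],c['cy']],[0,0,1.]])
    p=cv2.undistortPoints(np.array(xy,float).reshape(-1,1,2),K,np.array(c['dist'],float)).reshape(-1,2)
    M=R.from_rotvec(np.ravel(c['rvec'])).as_matrix();t=np.ravel(c['tvec'])
    o=-M.T@t;d=np.c_[p,np.ones(len(p))]@M
    return o+d*((z-o[2])/d[:,2])[:,None]
def w2px(cam,P):
    c=r.get_calibration(cam);K=np.array([[c['fx'],0,c['cx']],[0,c['fy'],c['cy']],[0,0,1.]])
    return cv2.projectPoints(np.array(P,float).reshape(-1,3),np.array(c['rvec'],float),np.array(c['tvec'],float),K,np.array(c['dist'],float))[0].reshape(-1,2)
def snap(cam,name):
    im=r.grab_frame(cam);cv2.imwrite('pics/'+name+'.png',im[:,:,::-1]);return im
def tool(P,yaw_note=True):
    s=r.observe();M=R.from_quat(s['tcp_rot']).as_matrix()
    return M.T@(np.array(P)-s['position'])
E
python3 - <<'E'
from h import *
for c in('top','scene'):
    snap(c,c+'0')
    k=r.get_calibration(c);M=R.from_rotvec(np.ravel(k['rvec'])).as_matrix();print(c,-M.T@np.ravel(k['tvec']),k['fx'])
for n,z in dict(tester=0,carriage_tab=.085,nest1=.03,nest2=.03,nest3=.03,post_top=.118,trip_pad=.078,board=0,mat=0,tile1=.006).items():
    for c in('top','scene'):
        l=r.spot_point(c,n)
        for d in l[:5]: 
            if d['p']>.3: print(n,c,round(d['p'],2),np.round(d['xy'],1),px2w(c,d['xy'],z)[0].round(4))
s=r.observe();print(s['position'],R.from_quat(s['tcp_rot']).as_matrix().round(3),s['time'])
E
```

```text
pics
top [ 0.39051175 -0.08855404  1.28210108] 428.216027192396
scene [1.01061895 0.83336941 0.91831097] 424.005106961989
tester top 0.64 [256.6 180. ] [0.6223 0.031  0.    ]
tester top 0.41 [369.8 247.8] [ 0.408  -0.3026  0.    ]
tester top 0.39 [281.  134.4] [ 0.7626 -0.0466  0.    ]
tester scene 0.93 [268.1 262.5] [0.609  0.0226 0.    ]
carriage_tab top 0.85 [190.2 174.6] [0.6284 0.2135 0.085 ]
carriage_tab top 0.63 [262.2 177.5] [0.6137 0.007  0.085 ]
carriage_tab top 0.49 [198.3 250.8] [0.4108 0.1903 0.085 ]
carriage_tab scene 0.78 [293. 284.] [0.6245 0.198  0.085 ]
nest1 top 0.95 [259.7 176.2] [0.6281 0.0188 0.03  ]
nest1 top 0.71 [234.  180.7] [0.6168 0.0957 0.03  ]
nest1 top 0.58 [212.2 183.1] [0.6115 0.161  0.03  ]
nest1 scene 0.93 [275.  272.8] [0.6234 0.095  0.03  ]
nest1 scene 0.83 [288.  285.9] [0.6147 0.1557 0.03  ]
nest1 scene 0.74 [295.5 283.8] [0.5925 0.1587 0.03  ]
nest1 scene 0.69 [266.  254.7] [0.6129 0.0171 0.03  ]
nest2 top 0.95 [259.7 176.2] [0.6281 0.0188 0.03  ]
nest2 top 0.71 [234.  180.7] [0.6168 0.0957 0.03  ]
nest2 top 0.58 [212.2 183.1] [0.6115 0.161  0.
[... 964 characters left out ...]
 204.2] [ 0.4141 -0.2017  0.    ]
mat scene 0.67 [353.6 278.1] [0.417  0.1972 0.    ]
tile1 top 0.93 [304.5 245.3] [ 0.4205 -0.1086  0.006 ]
tile1 top 0.78 [369.8 246.2] [ 0.4126 -0.3018  0.006 ]
tile1 top 0.69 [351.5 295. ] [ 0.2717 -0.2419  0.006 ]
tile1 top 0.67 [418.7 298.1] [ 0.2572 -0.4382  0.006 ]
tile1 top 0.64 [236.1 181.8] [0.6176 0.0928 0.006 ]
tile1 scene 0.72 [234.1 192.9] [ 0.5608 -0.346   0.006 ]
tile1 scene 0.68 [319.7 186.9] [ 0.2628 -0.2334  0.006 ]
tile1 scene 0.66 [279.1 188. ] [ 0.4007 -0.297   0.006 ]
tile1 scene 0.49 [299.8 165. ] [ 0.2522 -0.3991  0.006 ]
[ 0.21689629 -0.53250585  0.23128961] [[ 0.926  0.377  0.   ]
 [ 0.377 -0.926  0.   ]
 [ 0.    -0.    -1.   ]] 1.1
```

```bash
python3 - <<'E'
import cv2
a=cv2.imread('pics/top0.png');b=cv2.imread('pics/scene0.png')
cv2.imwrite('pics/t0z.png',cv2.resize(a[130:330,150:450],(800,533),interpolation=cv2.INTER_CUBIC))
E
```

```text
(no output)
```

View pics/t0z.png

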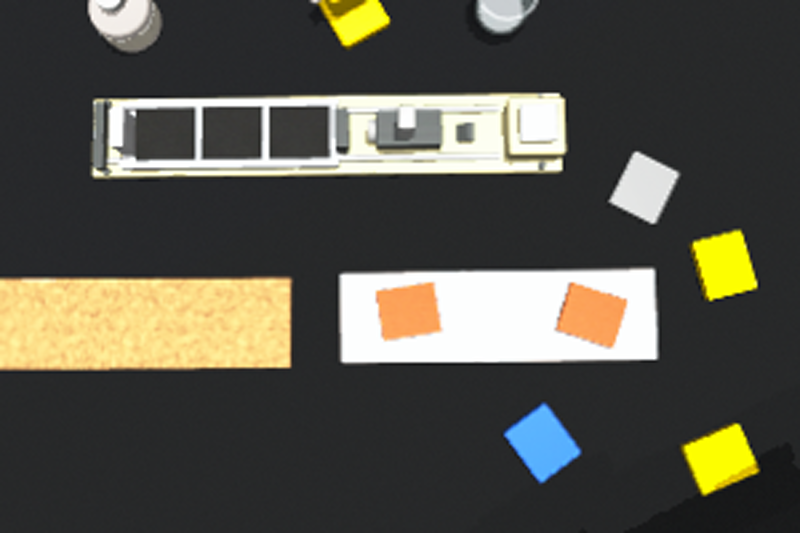

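View pics/scene0.png

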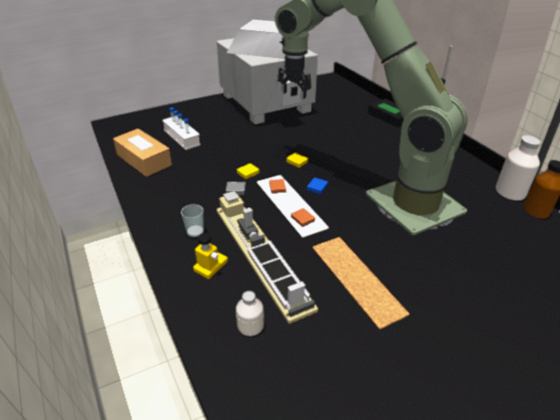

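```bash
cat >> h.py <<'E'
def rects(im,mask,z,amin,cam='top'):
    out=[];cs,_=cv2.findContours(mask.astype(np.uint8),cv2.RETR_EXTERNAL,cv2.CHAIN_APPROX_NONE)
    for c in cs:
        if cv2.contourArea(c)<amin: continue
        w=px2w(cam,c.reshape(-1,2),z)[:,:2]
        (cx,cy),(a,b),an=cv2.minAreaRect((w*1000).astype(np.float32))
        m=np.zeros(mask.shape,np.uint8);cv2.drawContours(m,[c],-1,1,-1)
        ys,xs=np.nonzero(m);cen=px2w(cam,np.c_[xs,ys],z)[:,:2].mean(0)
        if a>b: an-=90   # angle: direction of short side after swap
        out.append((np.round([cx/1000,cy/1000],4),cen.round(4),round(min(a,b)),round(max(a,b)),round(((an+90)%180)-90,1)))
    return out   # rect centre, centroid, short mm, long mm, deg of SHORT side from world x
def orange(im):
    h=cv2.cvtColor(im,cv2.COLOR_RGB2HSV);m=(h[...,0]>4)&(h[...,0]<16)&(h[...,1]>130)&(h[...,2]>120);m[:150]&=True
    return cv2.morphologyEx(m.astype(np.uint8),cv2.MORPH_OPEN,np.ones((3,3)))
E
python3 - <<'E'
from h import *
im=cv2.imread('pics/top0.png')[:,:,::-1].copy()
print('tiles');[print(x) for x in rects(im,orange(im),.024,80)]
g=im.max(2)
roi=np.zeros(g.shape,bool);roi[160:200,180:375]=1
pl=cv2.morphologyEx((roi&(g>110)).astype(np.uint8),cv2.MORPH_CLOSE,np.ones((7,7)))
print('plate');[print(x) for x in rects(im,pl,.016,500)]
# near edge line of plate: lowest bright row per column
cols=np.arange(190,358);E=[]
for c in cols:
    col=g[160:205,c].astype(float);i=np.nonzero(col>100)[0].max();f=(col[i]-100)/(col[i]-col[i+1]+1e-6);E.append(160+i+f)
w=px2w('top',np.c_[cols,E],.016);p=np.polyfit(w[:,1],w[:,0],1);res=w[:,0]-np.polyval(p,w[:,1]);k=abs(res)<.0025;p=np.polyfit(w[k,1],w[k,0],1)
print('near edge x=%.4f+%.4f*y'%(p[1],p[0]),k.mean(),w[0,1],w[-1,1])
bed=np.zeros(g.shape,np.uint8);bed[165:195,196:278]=(g[165:195,196:278]<90)
print('beds');[print(x) for x in rects(im,bed,.036,200)]
wh=(im.min(2)>200);bd=np.zeros(g.shape,np.uint8);bd[225:270,270:400]=1
print('board');[print(x) for x in rects(im,cv2.morphologyEx((bd&(g>180)).astype(np.uint8),cv2.MORPH_CLOSE,np.ones((5,5))),.006,500)]
h=cv2.cvtColor(im,cv2.COLOR_RGB2HSV);m=(g>120).astype(np.uint8);m[:, 262:]=0;m[:228]=0;m[275:]=0
print('mat');[print(x) for x in rects(im,m,.006,500)]
E
```

```text
tiles
(array([ 0.4081, -0.3033]), array([ 0.4077, -0.303 ]), 53, 64, -20.0)
(array([ 0.4173, -0.103 ]), array([ 0.4172, -0.1031]), 52, 62, 7.7)
plate
(array([ 0.6171, -0.0184]), array([ 0.617 , -0.0196]), 90, 535, -0.9)
near edge x=0.5717+0.0175*y 1.0 0.2313050695403432 -0.269271782935547
beds
(array([0.62  , 0.1633]), array([0.6198, 0.1629]), 54, 67, -1.7)
(array([0.6185, 0.0132]), array([0.6184, 0.0131]), 54, 63, -1.7)
(array([0.6207, 0.0874]), array([0.6205, 0.0872]), 54, 63, -1.7)
board
(array([ 0.409 , -0.2033]), array([ 0.4089, -0.2031]), 100, 348, -0.9)
mat
(array([0.4119, 0.2046]), array([0.4119, 0.204 ]), 102, 350, -1.2)
```

```bash
python3 - <<'E'
from h import *
im=cv2.imread('pics/top0.png')[:,:,::-1].copy();g=im.min(2)
def blob(c0,c1,r0,r1,t,z):
    m=np.zeros(g.shape,np.uint8);m[r0:r1,c0:c1]=g[r0:r1,c0:c1]>t
    for x in rects(im,m,z,20): print(x)
print('tab',px2w('top',[193.9,177.6],.085));print(g[168:188:2,184:206])
blob(188,198,168,188,190,.085)
print('post');blob(296,310,168,180,170,.118)
print('pad');blob(342,362,166,188,225,.078)
for n,z in(('post_top',.118),('carriage_tab',.085),('trip_pad',.078)): print(n,[(round(d['p'],2),np.round(d['xy'],1),px2w('top',d['xy'],z)[0].round(4)) for d in r.spot_point('top',n)[:2]])
# aim: over tab
M=R.from_quat(r.observe()['tcp_rot']).as_matrix();print(tool([.622,.215,.2313]).round(4))
E
python3 -c "
import cv2;a=cv2.imread('pics/top0.png');cv2.imwrite('pics/tz.png',cv2.resize(a[155:205,180:380],(800,200),interpolation=cv2.INTER_CUBIC))"
```

```text
tab [[0.61938963 0.2027343  0.085     ]]
[[ 57 203 144 146 146  83 124 112 228 228 233 252 253 253 253 253 253 253
  253 253 253 253]
 [ 49 135 119 124 122  37  70 154 250 252 252 251 203 207 207 207 204 190
  190 190 189 190]
 [ 47 117 121 125 120  37 112 249 253 253 253 252 176 103 142 245 250  56
   56  55  56  55]
 [ 47 115 121 124 117  39 103 243 253 253 253 252 171 102 101 102  95  56
   56  57  58  56]
 [ 49 120 121 125 122  39 106 243 253 253 253 251 141 101 101 102  93  55
   56  55  55  55]
 [ 47 146 121 124 119  39 108 245 253 253 253 251 135 102 101 100  85  58
   59  56  55  55]
 [ 51 163 122 123  97  43 110 246 253 253 253 251 135 105 102 100  85  58
   56  55  56  56]
 [ 43 118 123 125  95  46 131 251 253 253 253 251 130 106 104 100  84  58
   56  58  58  59]
 [ 68 119 122 126 112  47 123 246 252 252 252 249 116 106 105 100  84  55
   55  55  56  56]
 [ 69 122 123 126 109  44 115 230 228 196 109 100  99 100  99 100  87  54
   55  54  54  55]]
(array([0.6201, 0.2053]), array([0.622 , 0.2047]), 17, 57, 81.9)
post
(array([ 0.6182, -0.1073]), array([ 0.6207, -0.1064]), 25, 36, -1.7)
pad
(array([ 0.6105, -0.2457]), array([ 0.6101, -0.2452]), 51, 56, 87.7)
post_top [(0.84, array([299.4, 173.2]), array([ 0.6165, -0.0987,  0.118 ]))]
carriage_tab [(0.85, array([190.2, 174.6]), array([0.6284, 0.2135, 0.085 ])), (0.63, array([262.2, 177.5]), array([0.6137, 0.007 , 0.085 ]))]
trip_pad [(0.61, array([353.3, 180.2]), array([ 0.5995, -0.2518,  0.078 ]))]
[ 0.6571 -0.5395  0.    ]
```

View pics/tz.png

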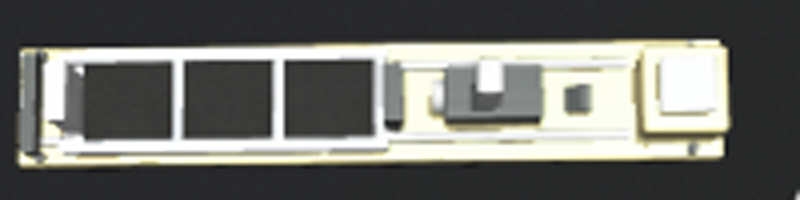

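```bash
T='t'; python3 -m creep '[[0.06,-0.05,0,-0.15,0.085],[0.12,-0.1,0,-0.3,0.085],[0.18,-0.15,0,-0.45,0.085],[0.24,-0.2,0,-0.6,0.085],[0.3,-0.25,0,-0.75,0.085],[0.36,-0.3,0,-0.9,0.085],[0.42,-0.345,0,-1.05,0.085],[0.47,-0.385,0,-1.166,0.085],[0.52,-0.425,0,-1.166,0.085],[0.57,-0.465,0,-1.166,0.085],[0.61,-0.5,0,-1.166,0.085],[0.64,-0.523,0,-1.166,0.085],[0.6505,-0.5314,0,-1.166,0.085],[0.6505,-0.5314,0,-1.166,0.085],[0.6505,-0.5314,0,-1.166,0.085],[0.6505,-0.5314,0,-1.166,0.085],[0.6505,-0.5314,0,-1.166,0.085]]' 20
python3 - <<'E'
from h import *
s=r.observe();print(R.from_quat(s['tcp_rot']).as_matrix().round(4),s['contact_force'],tool([.619,.2045,.048]).round(4))
E
```

```text
time: 3.38
position: [0.6189, 0.204, 0.2317]
tcp_rot: [0.714, 0.7, 0.0, 0.0]
contact_force: [0.7, -0.4, -0.3]
finger_gap: 0.0851
finger_force: 0.0
[[ 1.910e-02  9.998e-01  3.000e-04]
 [ 9.998e-01 -1.910e-02 -2.000e-04]
 [-2.000e-04  3.000e-04 -1.000e+00]] [ 0.68059013 -0.42532662 -0.31616808] [0.0005 0.     0.1837]
```

```bash
python3 -m creep '[[0,0,0.06,0,0.085],[0,0,0.12,0,0.085],[0,0,0.165,0,0.085],[0,0,0.183,0,0.085],[0,0,0.183,0,0.085],[0,0,0.183,0,0.085]]' 20 && python3 -m creep '[[0,0,0,0,0],[0,0,0,0,0],[0,0,0,0,0],[0,0,0,0,0],[0,0,0,0,0],[0,0,0,0,0]]' 20
python3 - <<'E'
from h import *
s=r.observe();print(s['position'],s['wrist_torque'])
snap('top','grip')
E
```

```text
time: 4.12
position: [0.6198, 0.2053, 0.0503]
tcp_rot: [0.714, 0.701, 0.001, 0.001]
contact_force: [-0.5, -0.1, -0.6]
finger_gap: 0.0851
finger_force: 0.0
time: 4.88
position: [0.6203, 0.2052, 0.0494]
tcp_rot: [0.714, 0.701, 0.002, 0.001]
contact_force: [7.6, 0.1, 5.3]
finger_gap: 0.044
finger_force: 25.2
[0.6203445  0.20515623 0.04936039] [-0.00206605 -1.04346556 -0.06150141]
```

```bash
python3 -m creep '[[0,0.001,0,0,0],[0,0.001,0,0,0],[0,0.001,0,0,0]]' 20;python3 -m creep '[[0,0.001,0,0,0],[0,0.001,0,0,0],[0,0.001,0,0,0]]' 20
```

```text
time: 5.3
position: [0.6204, 0.2052, 0.0493]
tcp_rot: [0.714, 0.701, 0.001, 0.0]
contact_force: [-1.1, -1.0, 10.7]
finger_gap: 0.0433
finger_force: 25.7
time: 5.68
position: [0.6205, 0.2052, 0.0493]
tcp_rot: [0.713, 0.701, -0.0, -0.0]
contact_force: [-10.3, -1.2, 14.1]
finger_gap: 0.0438
finger_force: 26.3
```

```bash
python3 -m creep '[[0,-0.001,0,0,0],[-0.005,-0.001,0,0,0],[-0.01,-0.001,0,0,0],[-0.015,-0.001,0,0,0],[-0.015,-0.001,0,0,0]]' 30;python3 -m creep '[[-0.003,0,0,0,0],[-0.006,0,0,0,0],[-0.009,0,0,0,0],[-0.009,0,0,0,0]]' 30
```

```text
time: 6.3
position: [0.6201, 0.1898, 0.0493]
tcp_rot: [0.714, 0.701, 0.001, 0.0]
contact_force: [-1.9, -2.5, 9.9]
finger_gap: 0.0437
finger_force: 30.3
time: 6.8
position: [0.62, 0.1815, 0.0493]
tcp_rot: [0.713, 0.701, 0.001, 0.0]
contact_force: [-0.0, 1.1, 10.1]
finger_gap: 0.0437
finger_force: 30.2
```

```bash
python3 -m creep '[[-0.002,0,0,0,0],[-0.004,0,0,0,0],[-0.004,0,0,0,0]]' 30;python3 -m creep '[[-0.002,0,0,0,0],[-0.004,0,0,0,0],[-0.004,0,0,0,0]]' 30;python3 -m creep '[[-0.002,0,0,0,0],[-0.004,0,0,0,0],[-0.004,0,0,0,0]]' 30
```

```text
time: 7.18
position: [0.62, 0.1804, 0.0494]
tcp_rot: [0.713, 0.701, 0.003, -0.001]
contact_force: [3.6, 14.9, 4.9]
finger_gap: 0.0436
finger_force: 30.7
time: 7.55
position: [0.62, 0.1799, 0.0495]
tcp_rot: [0.712, 0.702, 0.005, -0.002]
contact_force: [5.9, 31.2, -1.2]
finger_gap: 0.0439
finger_force: 22.5
time: 7.92
position: [0.62, 0.1764, 0.0495]
tcp_rot: [0.712, 0.702, 0.005, -0.003]
contact_force: [7.0, 35.5, -2.1]
finger_gap: 0.0435
finger_force: 31.6
```

```bash
python3 -m creep '[[0.006,0,0,0,0.085],[0.006,0,0,0,0.085],[0.006,0,0,0,0.085],[0.006,0,0,0,0.085],[0.006,0,0,0,0.085],[0.006,0,-0.05,0,0.085],[0,0,-0.11,0,0.085],[-0.06,-0.02,-0.13,0,0.085],[-0.12,-0.06,-0.13,0,0.085],[-0.18,-0.1,-0.13,0,0.085],[-0.24,-0.15,-0.13,0,0.085],[-0.28,-0.2,-0.13,0,0.085],[-0.28,-0.2,-0.13,0,0.085]]' 30
python3 - <<'E'
from h import *
im=snap('top','home');g=im.max(2)
bed=np.zeros(g.shape,np.uint8);bed[160:195,196:292]=(g[160:195,196:292]<90)
bed=cv2.morphologyEx(bed,cv2.MORPH_OPEN,np.ones((3,3)))
[print(x) for x in rects(im,bed,.036,200)]
[print(x) for x in rects(im,orange(im),.024,80)]
s=r.observe();M=R.from_quat(s['tcp_rot']).as_matrix();print(M.round(3))
print(tool([.4173,-.103,.1]),tool([.4081,-.3033,.1]))
cv2.imwrite('pics/homez.png',cv2.resize(cv2.cvtColor(im[150:290,150:450],cv2.COLOR_RGB2BGR),(800,373),interpolation=cv2.INTER_CUBIC))
E
```

```text
time: 9.55
position: [0.4122, -0.1091, 0.1786]
tcp_rot: [0.714, 0.7, -0.0, 0.0]
contact_force: [0.9, -0.3, -0.3]
finger_gap: 0.085
finger_force: 0.0
(array([ 0.6177, -0.0134]), array([ 0.6176, -0.0129]), 54, 63, -1.7)
(array([0.62  , 0.0636]), array([0.6199, 0.0635]), 54, 63, -1.7)
(array([0.6207, 0.1379]), array([0.6205, 0.1378]), 54, 64, 1.3)
(array([0.6684, 0.0667]), array([0.6697, 0.0745]), 18, 284, -1.8)
(array([ 0.4081, -0.3033]), array([ 0.4076, -0.3029]), 53, 64, -20.0)
[[ 0.023  1.    -0.003]
 [ 1.    -0.023 -0.002]
 [-0.002 -0.003 -1.   ]]
[0.00921164 0.00805291 0.07846619] [-0.19124488  0.00339165  0.07889732]
```

View pics/homez.png

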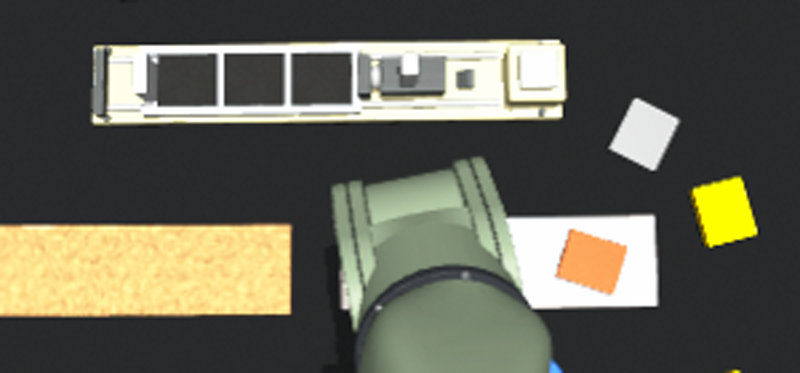

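```bash
python3 -m creep '[[0.009,0.008,0.05,-0.157,0.085],[0.009,0.008,0.11,-0.157,0.085],[0.009,0.008,0.15,-0.157,0.085],[0.009,0.008,0.170,-0.157,0.085],[0.009,0.008,0.170,-0.157,0.085],[0.009,0.008,0.170,-0.157,0.085]]' 40; python3 -m creep '[[0,0,0,0,0],[0,0,0,0,0],[0,0,0,0,0],[0,0,0,0,0],[0,0,0,0,0]]' 40
python3 - <<'E'
from h import *
s=r.observe();print(R.from_quat(s['tcp_rot']).as_matrix().round(4))
E
```

```text
time: 10.35
position: [0.4227, -0.0986, 0.0091]
tcp_rot: [0.656, 0.754, 0.0, 0.0]
contact_force: [0.1, -0.1, -0.0]
finger_gap: 0.0851
finger_force: 0.0
time: 10.98
position: [0.4225, -0.0987, 0.0091]
tcp_rot: [0.656, 0.754, 0.0, 0.0]
contact_force: [-1.1, 0.3, 15.1]
finger_gap: 0.0552
finger_force: 39.4
[[-1.381e-01  9.904e-01  8.000e-04]
 [ 9.904e-01  1.381e-01 -3.000e-04]
 [-4.000e-04  7.000e-04 -1.000e+00]]
```

```bash
python3 -m creep '[[0,0,-0.03,0,0],[0,0,-0.08,0,0],[0.02,0.03,-0.12,0.05,0],[0.05,0.08,-0.12,0.1,0],[0.08,0.13,-0.12,0.156,0],[0.11,0.18,-0.12,0.156,0],[0.1365,0.2169,-0.12,0.156,0],[0.1365,0.2169,-0.1,0.156,0],[0.1365,0.2169,-0.08,0.156,0],[0.1365,0.2169,-0.08,0.156,0],[0.1365,0.2169,-0.08,0.156,0],[0.1365,0.2169,-0.08,0.156,0]]' 40
python3 - <<'E'
from h import *
im=snap('scene','held');snap('top','heldt')
s=r.observe();print(R.from_quat(s['tcp_rot']).as_matrix().round(4),s['position'])
cv2.imwrite('pics/heldz.png',cv2.resize(cv2.cvtColor(im[180:330,200:350],cv2.COLOR_RGB2BGR),(600,600),interpolation=cv2.INTER_CUBIC))
E
```

```text
time: 12.48
position: [0.6187, 0.0667, 0.0893]
tcp_rot: [0.713, 0.701, 0.001, 0.0]
contact_force: [-0.3, -0.8, -1.8]
finger_gap: 0.0544
finger_force: 46.3
[[ 1.710e-02  9.999e-01  7.000e-04]
 [ 9.999e-01 -1.710e-02  2.000e-04]
 [ 2.000e-04  7.000e-04 -1.000e+00]] [0.61849505 0.06672484 0.08893157]
```

View pics/heldz.png

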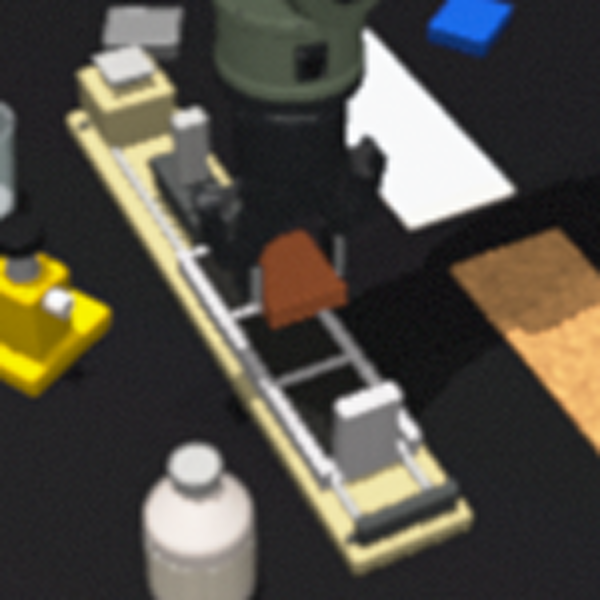

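```bash
cat >> h.py <<'E'
def boxiou(im,cam,x,y,z,yaw,pitch=0,box=None):
    # IoU-style fit of a 56x66x18 tile at (x,y,underside z)
    P=np.array([[a*.028,b*.033,c] for a in(-1,1) for b in(-1,1) for c in(0,.018)])
    P=R.from_euler('ZX',[yaw,pitch]).apply(P)+[x,y,z]
    h=cv2.convexHull(w2px(cam,P).astype(np.float32));m=np.zeros(im.shape[:2],np.uint8);cv2.fillConvexPoly(m,(h*16).round().astype(np.int32),1,shift=4);return m
E
python3 - <<'E'
from h import *
im=cv2.imread('pics/held.png')[:,:,::-1].copy()
h=cv2.cvtColor(im,cv2.COLOR_RGB2HSV);m=((h[...,0]<16)&(h[...,1]>110)&(h[...,2]>60)).astype(np.uint8)
mm=np.zeros_like(m);mm[230:268,258:292]=m[230:268,258:292];print(mm.sum())
best=[]
for pit in np.radians([-20,-15,-10,-5,0,5,10,15,20]):
  for z in(.081,.085,.089):
    for dy in(-.006,-.003,0,.003,.006,.009):
      q=boxiou(im,'scene',.6185,.0632+dy,z,-.0175,pit);best.append(((q&mm).sum()/(q|mm).sum(),np.degrees(pit).round(),z,dy))
best.sort(reverse=True);[print(b) for b in best[:8]]
E
```

```text
379
(np.float64(0.7639751552795031), np.float64(5.0), 0.089, 0.006)
(np.float64(0.7625754527162978), np.float64(0.0), 0.089, 0.003)
(np.float64(0.753061224489796), np.float64(5.0), 0.089, 0.003)
(np.float64(0.7433264887063655), np.float64(5.0), 0.085, 0.003)
(np.float64(0.7420634920634921), np.float64(0.0), 0.085, 0)
(np.float64(0.7399577167019028), np.float64(10.0), 0.089, 0.006)
(np.float64(0.7380952380952381), np.float64(0.0), 0.085, 0.003)
(np.float64(0.7373737373737373), np.float64(5.0), 0.089, 0.009)
```

```bash
python3 -m creep '[[0,0,0.02,0,0],[0,0,0.035,0,0],[0,0,0.044,0,0],[0,0,0.048,0,0],[0,0,0.048,0,0]]' 40; python3 -m creep '[[0,0,0.003,0,0],[0,0,0.003,0,0],[0,0,0.003,0,0]]' 40;python3 -m creep '[[0,0,0.003,0,0],[0,0,0.003,0,0],[0,0,0.003,0,0]]' 40
```

```text
time: 13.2
position: [0.6184, 0.0668, 0.0404]
tcp_rot: [0.713, 0.701, 0.0, -0.0]
contact_force: [0.0, -0.0, -1.8]
finger_gap: 0.0547
finger_force: 46.3
time: 13.58
position: [0.6185, 0.0668, 0.0375]
tcp_rot: [0.713, 0.701, 0.0, 0.0]
contact_force: [1.1, 0.2, 1.0]
finger_gap: 0.0545
finger_force: 46.5
time: 13.95
position: [0.6181, 0.0667, 0.0341]
tcp_rot: [0.713, 0.701, -0.0, -0.0]
contact_force: [0.4, -0.2, -0.6]
finger_gap: 0.0546
finger_force: 46.4
```

```bash
python3 -m creep '[[0,0,0.002,0,0],[0,0,0.002,0,0],[0,0,0.002,0,0]]' 40;python3 -m creep '[[0,0,0.002,0,0],[0,0,0.002,0,0],[0,0,0.002,0,0]]' 40
python3 - <<'E'
from h import *
im=snap('scene','low')
cv2.imwrite('pics/lowz.png',cv2.resize(cv2.cvtColor(im[220:300,230:330],cv2.COLOR_RGB2BGR),(750,600),interpolation=cv2.INTER_CUBIC))
E
```

```text
time: 14.32
position: [0.6182, 0.0667, 0.0331]
tcp_rot: [0.713, 0.701, -0.0, 0.0]
contact_force: [-5.3, -0.3, 16.6]
finger_gap: 0.0547
finger_force: 48.3
time: 14.7
position: [0.6183, 0.067, 0.0327]
tcp_rot: [0.713, 0.701, 0.0, 0.0]
contact_force: [-15.2, -1.1, 46.7]
finger_gap: 0.0549
finger_force: 51.7
```

View pics/lowz.png

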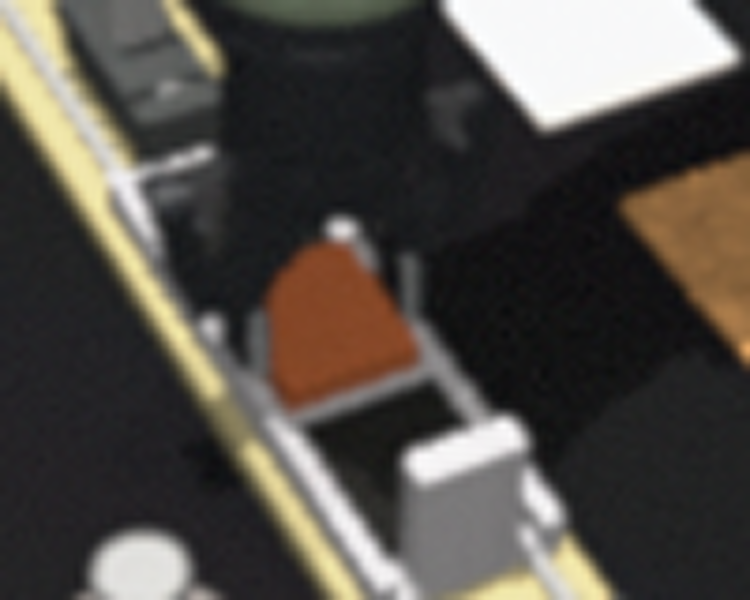

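```bash
python3 -m creep '[[0,0,-0.003,0,0.085],[0,0,-0.003,0,0.085],[0,0,-0.003,0,0.085],[0,0,-0.003,0,0.085],[0,0,-0.03,0,0.085],[0,0,-0.06,0,0.085],[-0.004,0,-0.06,0,0],[-0.004,0,-0.06,0,0],[-0.004,0,-0.06,0,0],[-0.004,0,-0.06,0,0],[-0.004,0,-0.06,0,0],[-0.004,0,-0.06,0,0]]' 40
python3 - <<'E'
from h import *
print(tool([.618,.063,.050]).round(4))
E
```

```text
time: 16.25
position: [0.6182, 0.0628, 0.0902]
tcp_rot: [0.713, 0.701, 0.0, -0.0]
contact_force: [-0.5, -1.7, 0.9]
finger_gap: -0.0003
finger_force: 0.0
[ 0.0002 -0.0002  0.0402]
```

```bash
python3 -m creep '[[0,0,0.02,0,0],[0,0,0.034,0,0],[0,0,0.038,0,0],[0,0,0.038,0,0]]';python3 -m creep '[[0,0,0.003,0,0],[0,0,0.003,0,0],[0,0,0.003,0,0]]';python3 -m creep '[[0,0,0.002,0,0],[0,0,0.002,0,0],[0,0,0.002,0,0]]'
```

```text
time: 16.75
position: [0.6182, 0.0628, 0.0524]
tcp_rot: [0.713, 0.701, -0.0, -0.0]
contact_force: [0.4, -0.7, 0.4]
finger_gap: 0.0002
finger_force: 0.0
time: 17.12
position: [0.6183, 0.0627, 0.0495]
tcp_rot: [0.713, 0.701, 0.0, 0.0]
contact_force: [-0.3, -0.7, -0.1]
finger_gap: 0.0003
finger_force: 0.0
time: 17.5
position: [0.6185, 0.0628, 0.048]
tcp_rot: [0.713, 0.701, 0.0, 0.0]
contact_force: [-2.8, 0.6, 12.0]
finger_gap: 0.0001
finger_force: 5.7
```

```bash
python3 -m creep '[[0,0,0.002,0,0],[0,0,0.002,0,0]]';python3 -m creep '[[0,0,-0.06,0,0.085],[0,0,-0.13,0,0.085],[0,0,-0.13,0,0.085]]'
python3 - <<'E'
from h import *
s=r.observe();print(R.from_quat(s['tcp_rot']).as_matrix().round(4),s['position'],tool([.4081,-.3033,.16]))
im=snap('top','n2');o=orange(im)
[print(x) for x in rects(im,o,.024,80)]
E
```

```text
time: 17.75
position: [0.6187, 0.063, 0.0476]
tcp_rot: [0.713, 0.701, 0.001, 0.001]
contact_force: [-10.6, -1.3, 40.9]
finger_gap: 0.0
finger_force: 20.4
time: 18.12
position: [0.6196, 0.063, 0.1794]
tcp_rot: [0.713, 0.701, 0.002, 0.002]
contact_force: [-0.5, 0.2, -0.5]
finger_gap: 0.0544
finger_force: 0.0
[[ 0.0172  0.9998  0.0059]
 [ 0.9999 -0.0173  0.001 ]
 [ 0.0011  0.0059 -1.    ]] [0.61962545 0.06302018 0.17943475] [-0.36993645 -0.20528394  0.01779688]
(array([ 0.4081, -0.3033]), array([ 0.4076, -0.3029]), 53, 64, -20.0)
```

```bash
python3 -m creep '[[-0.05,-0.03,0,0,0.085],[-0.1,-0.06,0,0.1,0.085],[-0.15,-0.09,0,0.2,0.085],[-0.2,-0.12,0,0.332,0.085],[-0.25,-0.15,0.02,0.332,0.085],[-0.3,-0.175,0.04,0.332,0.085],[-0.345,-0.195,0.06,0.332,0.085],[-0.37,-0.2053,0.08,0.332,0.085],[-0.37,-0.2053,0.1,0.332,0.085],[-0.37,-0.2053,0.1,0.332,0.085],[-0.37,-0.2053,0.1,0.332,0.085]]' 40
python3 - <<'E'
from h import *
s=r.observe();print(R.from_quat(s['tcp_rot']).as_matrix().round(4),s['position'],tool([.4081,-.3033,.0085]).round(4))
E
```

```text
time: 19.55
position: [0.4068, -0.3033, 0.0755]
tcp_rot: [0.819, 0.574, 0.0, -0.0]
contact_force: [-0.4, 0.3, 0.9]
finger_gap: 0.085
finger_force: 0.0
[[ 3.413e-01  9.399e-01 -1.000e-04]
 [ 9.399e-01 -3.413e-01  3.000e-04]
 [ 3.000e-04 -2.000e-04 -1.000e+00]] [ 0.40683395 -0.30330751  0.07554589] [0.0004 0.0012 0.067 ]
```

```bash
python3 -m creep '[[0,0.001,0.04,0,0.085],[0,0.001,0.06,0,0.085],[0,0.001,0.066,0,0.085],[0,0.001,0.066,0,0.085],[0,0.001,0.066,0,0.085],[0,0.001,0.066,0,0],[0,0.001,0.066,0,0],[0,0.001,0.066,0,0],[0,0.001,0.066,0,0],[0,0.001,0.066,0,0],[0,0.001,0.066,0,0]]' 40
python3 - <<'E'
from h import *
s=r.observe();M=R.from_quat(s['tcp_rot']).as_matrix();t=np.array([.4081,-.3033,0]);rel=(M.T@(t-s['position']))[0];print(M.round(4),s['position'],'rel',rel)
T=np.array([.6168+.0175*-.012+.0005,-.012,0])-rel*np.array([.0175,1,0]);print('target TCP',T,tool([T[0],T[1],s['position'][2]]))
E
```

```text
time: 20.92
position: [0.4078, -0.3042, 0.0099]
tcp_rot: [0.819, 0.574, 0.0, 0.0]
contact_force: [-2.5, 0.7, 10.4]
finger_gap: 0.055
finger_force: 40.6
[[ 3.419e-01  9.397e-01  5.000e-04]
 [ 9.397e-01 -3.419e-01 -4.000e-04]
 [-2.000e-04  6.000e-04 -1.000e+00]] [ 0.40776349 -0.30417314  0.00986724] rel 0.0009375964341312366
target TCP [ 0.61707359 -0.0129376   0.        ] [ 3.45252097e-01  9.71074111e-02 -9.53610636e-06]
```

```bash
python3 -m creep '[[0,0,-0.04,0,0],[0,0,-0.1,0,0],[0.04,0.01,-0.15,0,0],[0.09,0.03,-0.16,0,0],[0.14,0.045,-0.16,-0.08,0],[0.19,0.06,-0.16,-0.16,0],[0.24,0.07,-0.16,-0.24,0],[0.29,0.08,-0.16,-0.3315,0],[0.33,0.092,-0.16,-0.3315,0],[0.3453,0.0971,-0.15,-0.3315,0],[0.3453,0.0971,-0.12,-0.3315,0],[0.3453,0.0971,-0.08,-0.3315,0],[0.3453,0.0971,-0.06,-0.3315,0],[0.3453,0.0971,-0.06,-0.3315,0],[0.3453,0.0971,-0.06,-0.3315,0]]' 40
python3 - <<'E'
from h import *
s=r.observe();M=R.from_quat(s['tcp_rot']).as_matrix();print(M.round(4),s['position'],tool([.6171,-.0129,.042]))
im=snap('scene','held2')
cv2.imwrite('pics/held2z.png',cv2.resize(cv2.cvtColor(im[200:300,210:335],cv2.COLOR_RGB2BGR),(750,600),interpolation=cv2.INTER_CUBIC))
E
```

```text
time: 22.8
position: [0.6172, -0.0131, 0.0702]
tcp_rot: [0.713, 0.701, 0.0, 0.0]
contact_force: [0.2, -0.3, -0.8]
finger_gap: 0.0547
finger_force: 45.0
[[ 1.800e-02  9.998e-01  8.000e-04]
 [ 9.998e-01 -1.800e-02 -0.000e+00]
 [ 0.000e+00  8.000e-04 -1.000e+00]] [ 0.61718586 -0.01308258  0.07017945] [ 0.00018078 -0.00011239  0.02817937]
```

View pics/held2z.png

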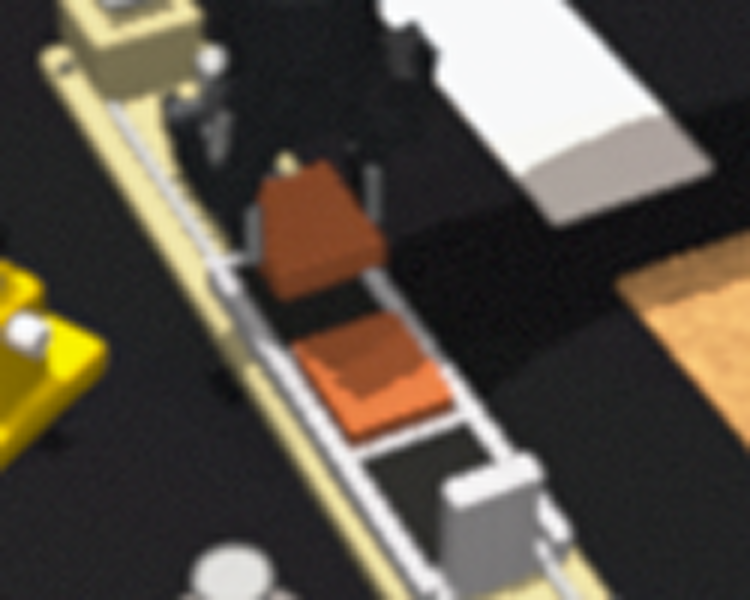

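```bash
python3 -m creep '[[0,0,0.015,0,0],[0,0,0.028,0,0],[0,0,0.031,0,0],[0,0,0.031,0,0]]' 40; python3 -m creep '[[0,0,0.0025,0,0],[0,0,0.0025,0,0],[0,0,0.0025,0,0]]' 40;python3 -m creep '[[0,0,0.002,0,0],[0,0,0.002,0,0],[0,0,0.002,0,0]]' 40
```

```text
time: 23.35
position: [0.6168, -0.0127, 0.038]
tcp_rot: [0.713, 0.701, -0.0, -0.0]
contact_force: [-0.0, -0.2, -1.5]
finger_gap: 0.0545
finger_force: 45.1
time: 23.72
position: [0.617, -0.0127, 0.0359]
tcp_rot: [0.713, 0.701, 0.0, -0.0]
contact_force: [0.2, -0.3, -1.1]
finger_gap: 0.055
finger_force: 45.1
time: 24.1
position: [0.617, -0.0127, 0.0339]
tcp_rot: [0.713, 0.701, 0.0, -0.0]
contact_force: [-0.4, 0.2, 5.1]
finger_gap: 0.0548
finger_force: 45.6
```

Release, and press with closed fingers at the centre.

```bash
python3 -m creep '[[0,0,0,0,0.085],[0,0,0,0,0.085],[0,0,0,0,0.085],[0,0,-0.03,0,0.085],[0,0,-0.06,0,0.085],[0.001,0,-0.06,0,0],[0.001,0,-0.06,0,0],[0.001,0,-0.06,0,0],[0.001,0,-0.06,0,0],[0.001,0,-0.06,0,0],[0.001,0,-0.06,0,0],[0.001,0,-0.04,0,0],[0.001,0,-0.025,0,0],[0.001,0,-0.019,0,0],[0.001,0,-0.019,0,0],[0.001,0,-0.019,0,0]]' 40;python3 -m creep '[[0,0,0.002,0,0],[0,0,0.004,0,0],[0,0,0.004,0,0],[0,0,0.004,0,0]]';python3 -m creep '[[0,0,0.002,0,0],[0,0,0.002,0,0],[0,0,0.002,0,0]]'
```

```text
time: 26.1
position: [0.6172, -0.0117, 0.0533]
tcp_rot: [0.713, 0.701, 0.0, 0.0]
contact_force: [-0.0, -0.1, -0.3]
finger_gap: -0.0001
finger_force: 0.0
time: 26.6
position: [0.617, -0.0118, 0.0488]
tcp_rot: [0.713, 0.701, 0.0, -0.0]
contact_force: [0.6, 0.5, 1.2]
finger_gap: -0.0003
finger_force: 0.0
time: 26.98
position: [0.6172, -0.0117, 0.0479]
tcp_rot: [0.713, 0.701, 0.0, 0.0]
contact_force: [-5.2, -0.4, 19.5]
finger_gap: -0.0002
finger_force: 9.6
```

```bash
python3 -m creep '[[0,0,-0.05,0,0],[-0.02,-0.03,-0.1,0,0],[-0.04,-0.08,-0.1,0,0],[-0.06,-0.14,-0.1,0,0],[-0.06,-0.2,-0.1,0,0],[-0.06,-0.2,-0.1,0,0],[-0.06,-0.2,-0.1,0,0]]'
python3 - <<'E'
from h import *
im=snap('top','seated');i2=snap('scene','seated2')
[print(x) for x in rects(im,orange(im),.048,80)]
for c in('top','scene'):
  print([(round(d['p'],2),px2w(c,d['xy'],.118)[0].round(4)) for d in r.spot_point(c,'post_top')[:2]])
a=cv2.resize(im[150:210,180:380],(800,240),interpolation=cv2.INTER_CUBIC);b=cv2.resize(i2[190:325,200:350],(400,360),interpolation=cv2.INTER_CUBIC)
o=np.zeros((600,800,3),np.uint8);o[:240]=a;o[240:,:400]=b;cv2.imwrite('pics/seatz.png',o[:,:,::-1])
print(tool([.6155,-.075,.16]))
E
```

```text
time: 27.85
position: [0.4169, -0.0682, 0.147]
tcp_rot: [0.713, 0.701, 0.001, 0.0]
contact_force: [0.3, 0.5, -0.7]
finger_gap: 0.0001
finger_force: 0.0
(array([ 0.6169, -0.0142]), array([ 0.6166, -0.0137]), 51, 62, -1.7)
(array([0.6178, 0.0622]), array([0.6178, 0.0622]), 54, 63, -1.7)
[(0.79, array([ 0.6197, -0.1038,  0.118 ])), (0.46, array([0.5978, 0.0539, 0.118 ]))]
[(0.63, array([ 0.6127, -0.0966,  0.118 ])), (0.52, array([0.6648, 0.2073, 0.118 ]))]
[-0.00335321  0.19894398 -0.01322957]
```

View pics/seatz.png

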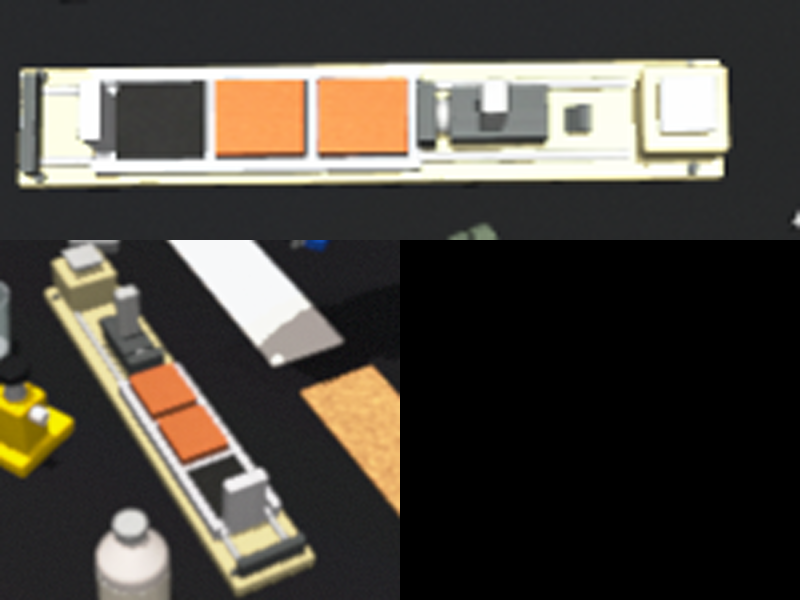

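```bash
python3 -m creep '[[-0.003,0.06,-0.02,0,0],[-0.002,0.12,-0.02,0,0],[0,0.175,-0.02,0,0],[0,0.199,-0.02,0,0],[0,0.199,0.03,0,0],[0,0.199,0.07,0,0],[0,0.199,0.078,0,0],[0,0.199,0.078,0,0]]' 60; python3 -m creep '[[-0.004,0,0,0,0],[-0.008,0,0,0,0],[-0.012,0,0,0,0],[-0.012,0,0,0,0]]'
```

```text
time: 29.05
position: [0.6153, -0.0716, 0.0695]
tcp_rot: [0.713, 0.701, 0.0, 0.0]
contact_force: [0.3, -0.1, 1.0]
finger_gap: 0.0001
finger_force: 0.0
time: 29.55
position: [0.6147, -0.0843, 0.069]
tcp_rot: [0.713, 0.701, 0.0, 0.0]
contact_force: [-0.3, -0.5, 0.1]
finger_gap: -0.0001
finger_force: 0.0
```

```bash
python3 -m creep '[[-0.003,0,0,0,0],[-0.006,0,0,0,0],[-0.006,0,0,0,0]]'; python3 -m creep '[[-0.003,0,0,0,0],[-0.006,0,0,0,0],[-0.006,0,0,0,0]]'; python3 -m creep '[[-0.004,0,0,0,0],[-0.008,0,0,0,0],[-0.012,0,0,0,0],[-0.012,0,0,0,0]]'
```

```text
time: 29.92
position: [0.6146, -0.0898, 0.0688]
tcp_rot: [0.713, 0.701, 0.0, -0.0]
contact_force: [-0.2, 1.0, 0.4]
finger_gap: -0.0001
finger_force: 0.0
time: 30.3
position: [0.6145, -0.0959, 0.0688]
tcp_rot: [0.713, 0.701, 0.0, -0.0]
contact_force: [0.1, 2.5, 0.8]
finger_gap: -0.0004
finger_force: 0.0
time: 30.8
position: [0.6143, -0.1079, 0.0688]
tcp_rot: [0.713, 0.701, 0.0, -0.0]
contact_force: [-0.4, 5.9, 1.1]
finger_gap: 0.0001
finger_force: 0.0
```

```bash
python3 -m creep '[[-0.005,0,0,0,0],[-0.01,0,0,0,0],[-0.015,0,0,0,0],[-0.02,0,0,0,0],[-0.025,0,0,0,0],[-0.03,0,0,0,0],[-0.035,0,0,0,0],[-0.035,0,0,0,0],[-0.035,0,0,0,0]]'; python3 -m creep '[[-0.002,0,0,0,0],[-0.004,0,0,0,0],[-0.004,0,0,0,0]]'
```

```text
time: 31.92
position: [0.6139, -0.141, 0.0687]
tcp_rot: [0.713, 0.701, 0.001, -0.001]
contact_force: [1.1, 13.1, 0.1]
finger_gap: -0.0001
finger_force: 0.0
time: 32.3
position: [0.6138, -0.145, 0.0687]
tcp_rot: [0.713, 0.701, 0.001, -0.001]
contact_force: [1.1, 13.0, 0.5]
finger_gap: -0.0
finger_force: 0.0
```

```bash
python3 -m creep '[[-0.003,0,0,0,0],[-0.003,0,0,0,0]]'; python3 -m creep '[[0.002,0,0,0,0],[0.005,0,0,0,0],[0.01,0,0,0,0],[0.013,0,0,0,0],[0.013,0,0,0,0]]'
```

```text
time: 32.55
position: [0.6138, -0.1479, 0.0687]
tcp_rot: [0.713, 0.701, 0.001, -0.001]
contact_force: [2.1, 14.2, -0.0]
finger_gap: -0.0
finger_force: 0.0
time: 33.17
position: [0.6137, -0.1372, 0.0688]
tcp_rot: [0.713, 0.701, -0.0, 0.0]
contact_force: [-0.5, -0.3, 0.3]
finger_gap: 0.0
finger_force: 0.0
```

```bash
python3 -m creep '[[0.03,0,0,0,0],[0.03,0,-0.06,0,0],[0.02,0,-0.1,0,0],[-0.04,0,-0.1,0,0],[-0.09,0,-0.1,0,0],[-0.11,0,-0.1,0,0],[-0.11,0,-0.1,0,0],[-0.11,0,-0.1,0,0]]'
python3 - <<'E'
from h import *
im=snap('top','cock');print(px2w('top',[351.75,176.25],.078))
print(tool([.6125,-.2465,.082]))
[print(x) for x in rects(im,orange(im),.048,80)]
i2=snap('scene','cock2');a=cv2.resize(i2[180:325,190:350],(662,600),interpolation=cv2.INTER_CUBIC);cv2.imwrite('pics/cockz.png',a[:,:,::-1])
E
```

```text
time: 34.17
position: [0.6121, -0.2453, 0.1688]
tcp_rot: [0.713, 0.701, 0.0, -0.0]
contact_force: [-0.2, 0.1, -0.7]
finger_gap: 0.0002
finger_force: 0.0
[[ 0.61105624 -0.24785248  0.078     ]]
[-0.00135274  0.00037839  0.08688889]
(array([ 0.6169, -0.0142]), array([ 0.6168, -0.0138]), 51, 62, -1.7)
(array([0.6178, 0.0622]), array([0.6177, 0.0618]), 54, 63, -1.7)
```

View pics/cockz.png

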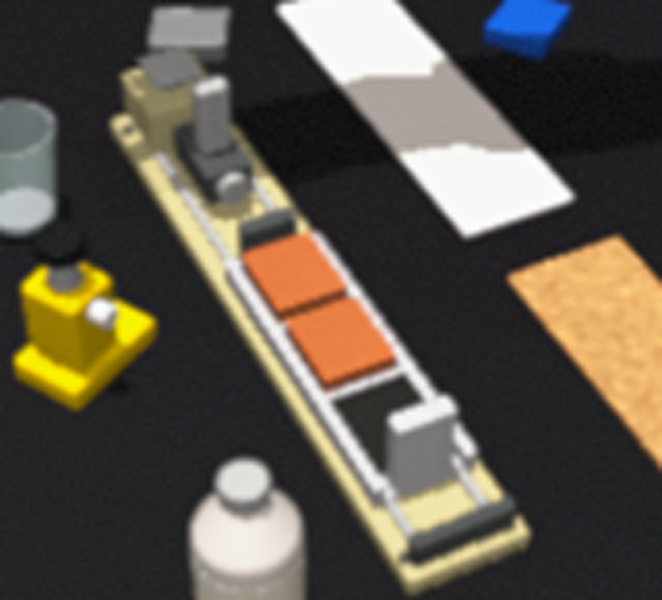

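Hammer held back by the sear, carriage home with both tiles. Press the pad.

```bash
python3 -m creep '[[-0.001,0,0.04,0,0],[-0.001,0,0.075,0,0],[-0.001,0,0.085,0,0],[-0.001,0,0.09,0,0],[-0.001,0,0.094,0,0],[-0.001,0,0.099,0,0],[-0.001,0,0.1,0,0],[-0.001,0,0.1,0,0]]'
python3 - <<'E'
from h import *
im=snap('top','fired')
[print(x) for x in rects(im,orange(im),.048,80)]
E
```

```text
time: 35.28
position: [0.6124, -0.2476, 0.0699]
tcp_rot: [0.713, 0.701, 0.0, 0.001]
contact_force: [-0.4, 1.6, 5.6]
finger_gap: -0.0005
finger_force: 2.4
(array([0.6176, 0.0091]), array([0.6177, 0.0081]), 51, 62, -1.7)
(array([0.6184, 0.0827]), array([0.6183, 0.0823]), 54, 63, -1.7)
```

```bash
python3 -m creep '[[0,0,-0.05,0,0],[0,0,-0.1,0,0],[0.05,0,-0.11,0,0],[0.1,0,-0.11,0,0.085],[0.15,0,-0.11,0,0.085],[0.2,0,-0.11,0,0.085],[0.25,0,-0.11,0,0.085],[0.3,0,-0.11,0,0.085],[0.3305,0,-0.11,0,0.085],[0.3305,0,-0.06,0,0.085],[0.3305,0,-0.02,0,0.085],[0.3305,0,-0.02,0,0.085],[0.3305,0,-0.02,0,0.085]]' 50
python3 - <<'E'
from h import *
print(tool([.6183,.083,.035]))
E
```

```text
time: 36.95
position: [0.6184, 0.0829, 0.0906]
tcp_rot: [0.713, 0.701, 0.001, 0.0]
contact_force: [-0.4, -0.2, 0.7]
finger_gap: 0.0851
finger_force: 0.0
[ 8.64857994e-05 -1.89316073e-04  5.55882304e-02]
```

```bash
python3 -m creep '[[0,0,0.03,0,0.085],[0,0,0.05,0,0.085],[0,0,0.0555,0,0.085],[0,0,0.0555,0,0.085],[0,0,0.0555,0,0.085],[0,0,0.0555,0,0],[0,0,0.0555,0,0],[0,0,0.0555,0,0],[0,0,0.0555,0,0],[0,0,0.0555,0,0]]' 50; python3 -m creep '[[0,0,-0.02,0,0],[0,0,-0.05,0,0],[0,0,-0.1,0,0],[0,0,-0.1,0,0]]' 50
python3 - <<'E'
from h import *
print(tool([.4095,.14,.135]))
E
```

```text
time: 38.2
position: [0.6178, 0.0828, 0.034]
tcp_rot: [0.713, 0.701, 0.0, 0.0]
contact_force: [-1.9, 0.0, 8.5]
finger_gap: 0.0547
finger_force: 51.1
time: 38.7
position: [0.6191, 0.0831, 0.1377]
tcp_rot: [0.713, 0.701, 0.003, 0.002]
contact_force: [0.4, 0.1, -2.5]
finger_gap: 0.0546
finger_force: 54.1
[ 0.05317575 -0.21060455  0.0015427 ]
```

```bash
python3 -m creep '[[0.03,-0.04,0,0,0],[0.07,-0.08,0,0,0],[0.11,-0.12,0,0,0],[0.15,-0.16,0,0,0],[0.173,-0.208,0,0,0],[0.173,-0.208,0.04,0,0],[0.173,-0.208,0.09,0,0],[0.173,-0.208,0.118,0,0],[0.173,-0.208,0.121,0,0],[0.173,-0.208,0.121,0,0]]' 50; python3 -m creep '[[0,0,0.002,0,0],[0,0,0.0045,0,0],[0,0,0.0045,0,0],[0,0,0.0045,0,0]]' 50
```

```text
time: 39.95
position: [0.4129, 0.2595, 0.0132]
tcp_rot: [0.713, 0.701, 0.0, -0.0]
contact_force: [0.0, 0.2, -0.4]
finger_gap: 0.0544
finger_force: 54.1
time: 40.45
position: [0.4132, 0.2596, 0.01]
tcp_rot: [0.713, 0.701, 0.001, 0.0]
contact_force: [-5.5, -3.4, 46.0]
finger_gap: 0.0543
finger_force: 59.4
```

```bash
python3 -m creep '[[0,0,-0.003,0,0],[0,0,-0.003,0,0.085],[0,0,-0.003,0,0.085],[0,0,-0.003,0,0.085],[0,0,-0.04,0,0.085],[0,0,-0.1,0,0.085],[-0.04,0.035,-0.12,0,0.085],[-0.08,0.07,-0.12,0,0.085],[-0.12,0.105,-0.12,0,0.085],[-0.16,0.14,-0.12,0,0.085],[-0.2,0.17,-0.12,0,0.085],[-0.247,0.2084,-0.12,0,0.085],[-0.247,0.2084,-0.09,0,0.085],[-0.247,0.2084,-0.08,0,0.085],[-0.247,0.2084,-0.08,0,0.085],[-0.247,0.2084,-0.08,0,0.085]]' 50
python3 - <<'E'
from h import *
print(tool([.6173,.009,.035]))
im=snap('top','mat1')
[print(x) for x in rects(im,orange(im),.024,80)]
E
```

```text
time: 42.45
position: [0.617, 0.0094, 0.0888]
tcp_rot: [0.713, 0.701, 0.0, 0.0]
contact_force: [-0.1, 0.0, 0.2]
finger_gap: 0.0848
finger_force: 0.0
[-0.00039264  0.00027724  0.05382644]
(array([0.4155, 0.2573]), array([0.4146, 0.2557]), 53, 69, -1.3)
```

```bash
python3 -m creep '[[0,0,0.03,0,0.085],[0,0,0.048,0,0.085],[0,0,0.0538,0,0.085],[0,0,0.0538,0,0.085],[0,0,0.0538,0,0.085],[0,0,0.0538,0,0],[0,0,0.0538,0,0],[0,0,0.0538,0,0],[0,0,0.0538,0,0],[0,0,0.0538,0,0]]' 50; python3 -m creep '[[0,0,-0.02,0,0],[0,0,-0.05,0,0],[0,0,-0.1,0,0],[0,0,-0.1,0,0],[0,0,-0.1,0,0]]' 50
python3 - <<'E'
from h import *
print(tool([.4105,.13,.013]))
E
```

```text
time: 43.75
position: [0.6169, 0.0088, 0.0347]
tcp_rot: [0.713, 0.701, 0.0, 0.0]
contact_force: [-2.9, -1.1, 8.8]
finger_gap: 0.0544
finger_force: 51.0
time: 44.38
position: [0.6165, 0.0086, 0.1343]
tcp_rot: [0.713, 0.701, -0.0, 0.0]
contact_force: [-0.3, -0.0, -1.6]
finger_gap: 0.0546
finger_force: 54.3
[ 0.11775763 -0.20814483  0.12125361]
```

```bash
python3 -m creep '[[0.02,-0.04,0,0,0],[0.05,-0.08,0,0,0],[0.08,-0.12,0,0,0],[0.1,-0.16,0,0,0],[0.118,-0.208,0,0,0],[0.118,-0.208,0.04,0,0],[0.118,-0.208,0.09,0,0],[0.118,-0.208,0.118,0,0],[0.118,-0.208,0.121,0,0],[0.118,-0.208,0.121,0,0]]' 50; python3 -m creep '[[0,0,0.002,0,0],[0,0,0.002,0,0],[0,0,0.002,0,0]]' 50
```

```text
time: 45.62
position: [0.4107, 0.1303, 0.0135]
tcp_rot: [0.713, 0.701, -0.0, -0.0]
contact_force: [0.5, 0.0, -0.2]
finger_gap: 0.0543
finger_force: 54.3
time: 46.0
position: [0.411, 0.1304, 0.0114]
tcp_rot: [0.713, 0.701, 0.0, 0.0]
contact_force: [0.2, 0.2, -0.5]
finger_gap: 0.0541
finger_force: 54.3
```

```bash
python3 -m creep '[[0,0,0,0,0.085],[0,0,0,0,0.085],[0,0,0,0,0.085],[0,0,-0.04,0,0.085],[0,0,-0.1,0,0.085],[0.03,0.04,-0.14,0,0.085],[0.05,0.09,-0.14,0,0.085],[0.07,0.14,-0.14,0,0.085],[0.0757,0.19,-0.14,0,0.085],[0.0757,0.208,-0.14,0,0.085],[0.0757,0.208,-0.14,0,0.085],[0.0757,0.208,-0.14,0,0.085]]' 40
python3 - <<'E'
from h import *
print(tool([.6203,.202,.050]))
im=snap('top','mat2')
[print(x) for x in rects(im,orange(im),.024,80)]
cv2.imwrite('pics/mat2z.png',cv2.resize(cv2.cvtColor(im[150:290,150:400],cv2.COLOR_RGB2BGR),(800,448),interpolation=cv2.INTER_CUBIC))
E
```

```text
time: 47.5
position: [0.6193, 0.2025, 0.151]
tcp_rot: [0.713, 0.701, -0.0, -0.0]
contact_force: [-0.6, -0.2, -0.2]
finger_gap: 0.0848
finger_force: 0.0
[-0.00052884  0.0010358   0.10099387]
```

View pics/mat2z.png

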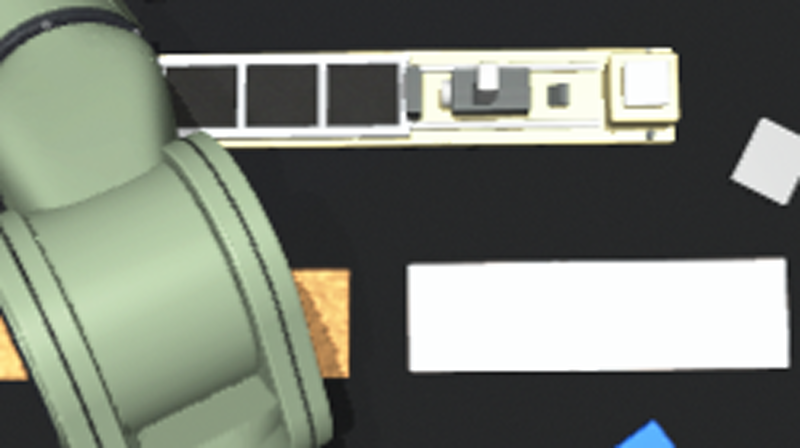

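Carriage is empty and out by about 20 mm; the mat is hidden by the arm for now. Grip the tab and push home (tab stop at y≈0.1805).

```bash
python3 -m creep '[[0,0.001,0.05,0,0.085],[0,0.001,0.09,0,0.085],[0,0.001,0.101,0,0.085],[0,0.001,0.101,0,0.085],[0,0.001,0.101,0,0],[0,0.001,0.101,0,0],[0,0.001,0.101,0,0],[0,0.001,0.101,0,0],[0,0.001,0.101,0,0],[0,0.001,0.101,0,0]]' 30; python3 -m creep '[[-0.005,0,0,0,0],[-0.01,0,0,0,0],[-0.015,0,0,0,0],[-0.018,0,0,0,0],[-0.018,0,0,0,0]]' 40; python3 -m creep '[[-0.002,0,0,0,0],[-0.004,0,0,0,0],[-0.004,0,0,0,0]]' 40
```

```text
time: 48.8
position: [0.6204, 0.2028, 0.0511]
tcp_rot: [0.713, 0.701, -0.0, -0.0]
contact_force: [-10.9, -1.7, 14.2]
finger_gap: 0.0437
finger_force: 30.1
time: 49.42
position: [0.6201, 0.1849, 0.0512]
tcp_rot: [0.713, 0.701, -0.0, -0.001]
contact_force: [-10.6, -0.5, 15.3]
finger_gap: 0.0433
finger_force: 39.7
time: 49.8
position: [0.6201, 0.1814, 0.0512]
tcp_rot: [0.713, 0.701, 0.0, -0.001]
contact_force: [-9.7, 2.4, 13.6]
finger_gap: 0.0432
finger_force: 39.5
```

```bash
python3 -m creep '[[-0.002,0,0,0,0],[-0.004,0,0,0,0],[-0.004,0,0,0,0]]' 40;python3 -m creep '[[-0.003,0,0,0,0],[-0.003,0,0,0,0]]' 40
```

```text
time: 50.18
position: [0.62, 0.1807, 0.0513]
tcp_rot: [0.713, 0.702, 0.002, -0.002]
contact_force: [-5.8, 19.1, 7.0]
finger_gap: 0.0434
finger_force: 40.2
time: 50.42
position: [0.62, 0.1806, 0.0514]
tcp_rot: [0.712, 0.702, 0.004, -0.003]
contact_force: [-2.9, 33.8, 0.1]
finger_gap: 0.0435
finger_force: 41.7
```

```bash
python3 -m creep '[[0.004,0,0,0,0.085],[0.004,0,0,0,0.085],[0.004,0,0,0,0.085],[0.004,0,0,0,0.085],[0.004,0,-0.05,0,0.085],[0,0,-0.11,0,0.085],[-0.05,-0.01,-0.15,0,0.085],[-0.1,-0.02,-0.15,0,0.085],[-0.15,-0.03,-0.15,0,0.085],[-0.2,-0.05,-0.15,0,0.085],[-0.25,-0.07,-0.15,0,0.085],[-0.3,-0.09,-0.15,0,0.085],[-0.35,-0.11,-0.15,0,0.085],[-0.4,-0.13,-0.15,0,0.085],[-0.4,-0.13,-0.15,0,0.085],[-0.4,-0.13,-0.15,0,0.085]]' 40
python3 - <<'E'
from h import *
im=snap('top','end');g=im.max(2)
[print(x) for x in rects(im,orange(im),.024,80)]
bed=np.zeros(g.shape,np.uint8);bed[160:195,196:292]=(g[160:195,196:292]<90)
bed=cv2.morphologyEx(bed,cv2.MORPH_OPEN,np.ones((3,3)));print('beds');[print(x) for x in rects(im,bed,.036,200)]
i2=snap('scene','end2');a=cv2.resize(im[150:290,110:400],(800,386),interpolation=cv2.INTER_CUBIC);cv2.imwrite('pics/endz.png',np.vstack([a,cv2.resize(i2[220:330,190:430],(800,210))])[:,:,::-1])
E
```

```text
time: 52.42
position: [0.4838, -0.2238, 0.2001]
tcp_rot: [0.713, 0.701, 0.0, -0.0]
contact_force: [-1.0, 0.4, 0.5]
finger_gap: 0.085
finger_force: 0.0
(array([0.411 , 0.1272]), array([0.4116, 0.1271]), 56, 68, -1.3)
(array([0.4155, 0.2573]), array([0.4146, 0.2557]), 53, 69, -1.3)
beds
(array([ 0.6177, -0.0134]), array([ 0.6176, -0.0131]), 54, 63, -1.7)
(array([0.62  , 0.0636]), array([0.6194, 0.0633]), 54, 63, -1.7)
(array([0.6216, 0.1381]), array([0.6207, 0.1375]), 54, 63, -0.5)
(array([0.6684, 0.0667]), array([0.6697, 0.0745]), 18, 284, -1.8)
```

View pics/endz.png

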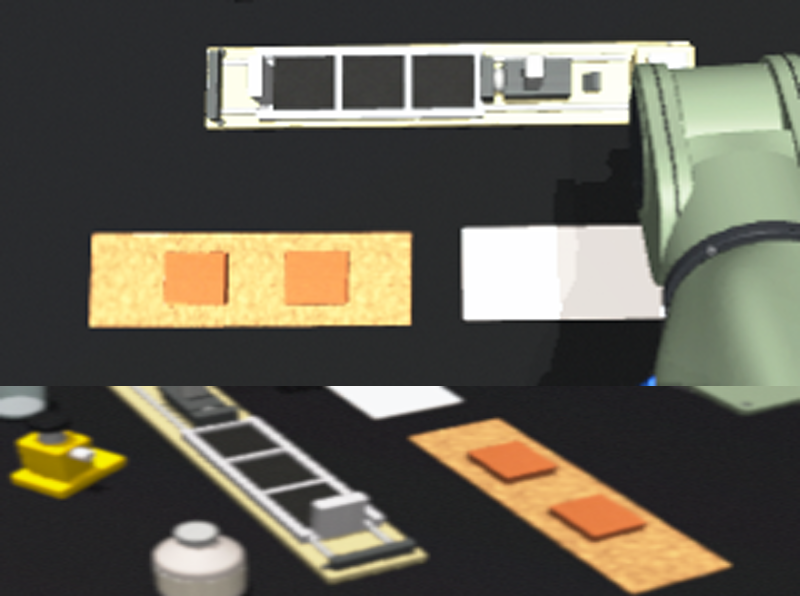

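Both tiles lie flat on the mat (zoom pixels about (197,277) and (317,277)), the carriage is home against the hammer, and the gripper is clear.

```bash
python3 -c "
from rig import r
print(r.sign_off())"
```

```text
the job is handed in; nothing more can be done
None
```

The shock test ran once on both tiles present: the shot knocked the loaded carriage about 21 mm along, both tiles now lie flat on the cork mat, the carriage is home against the undrawn hammer, and the job is handed in (no verdict was returned).

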